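# Put four mixed-up handheld testers back in their own charging cradles

### The job

Three of the four handheld testers were put back in each other's charging cradles and the fourth was left on the mat. Get every tester into the cradle of its own colour, lying face up on the sloped bed, straight and centred, display end at the top and bottom end resting against the ledge; use the empty cradle or a free patch of bench while you change them round. Set them down gently, do not let one fall, and leave the horn antenna and the adapter tray where they stand.

Things in the scene. Friction and masses are not known exactly. Their poses are not given: they have to be found in the camera images.
- tester_yellow: Handheld multimeter: yellow holster, display, grey rotary dial, three jacks. About 0.2 kg, 120 long x 54 wide x 28 mm thick; grip the holster's flat sides (54 mm apart, 0 to 22 mm above the underside). Origin: centre of the underside; +x points to the display end, +z out of the face, y across the width. At the start it lies in a cradle of another colour.
- tester_red: Handheld insulation tester: red holster, display, white dial, orange round button. About 0.2 kg, 120 long x 54 wide x 28 mm thick; grip the holster's flat sides (54 mm apart, 0 to 22 mm above the underside). Origin: centre of the underside; +x points to the display end, +z out of the face, y across the width. At the start it lies in a cradle of another colour.
- tester_blue: Handheld RF power meter: blue holster, blue display, white keypad, 10 mm brass connector on the display end. About 0.2 kg, 120 long x 54 wide x 28 mm thick; grip the holster's flat sides (54 mm apart, 0 to 22 mm above the underside). Origin: centre of the underside; +x points to the display end, +z out of the face, y across the width. At the start it lies in a cradle of another colour.
- tester_green: Handheld cable tester: green holster, small display, two rows of amber lamps. About 0.2 kg, 120 long x 54 wide x 28 mm thick; grip the holster's flat sides (54 mm apart, 0 to 22 mm above the underside). Origin: centre of the underside; +x points to the display end, +z out of the face, y across the width. At the start it lies face up on a 2 mm mat on the bench.
- cradle_yellow: Fixed cradle with yellow ledge and yellow tag at the bed's head. Bed 46 mm wide (fingers pass beside it), tilted 22 deg, rising away from the robot, slippery: a tester let go slides down to the ledge. Origin: on the bed 47 mm over the bench, where a seated tester's origin lies; +x up the slope, +z out of the bed. Ledge face at x=-60.5 mm, 14 mm high; bed ends at x=98. Foot 150 x 64 x 8 mm.
- cradle_red: Fixed cradle with red ledge and red tag at the bed's head. Bed 46 mm wide (fingers pass beside it), tilted 22 deg, rising away from the robot, slippery: a tester let go slides down to the ledge. Origin: on the bed 47 mm over the bench, where a seated tester's origin lies; +x up the slope, +z out of the bed. Ledge face at x=-60.5 mm, 14 mm high; bed ends at x=98. Foot 150 x 64 x 8 mm.
- cradle_blue: Fixed cradle with blue ledge and blue tag at the bed's head. Bed 46 mm wide (fingers pass beside it), tilted 22 deg, rising away from the robot, slippery: a tester let go slides down to the ledge. Origin: on the bed 47 mm over the bench, where a seated tester's origin lies; +x up the slope, +z out of the bed. Ledge face at x=-60.5 mm, 14 mm high; bed ends at x=98. Foot 150 x 64 x 8 mm.
- cradle_green: Fixed cradle with green ledge and green tag at the bed's head. Bed 46 mm wide (fingers pass beside it), tilted 22 deg, rising away from the robot, slippery: a tester let go slides down to the ledge. Origin: on the bed 47 mm over the bench, where a seated tester's origin lies; +x up the slope, +z out of the bed. Ledge face at x=-60.5 mm, 14 mm high; bed ends at x=98. Foot 150 x 64 x 8 mm.
- horn: Small horn antenna on a 60 x 60 mm steel foot, 90 mm tall, loose (0.45 kg). Origin: centre of the underside. To be left alone.
- tray: Grey tray of small coaxial adapters, 100 x 150 x 28 mm, loose (0.5 kg). Origin: centre of the underside. To be left alone.
Mind the look-alikes: they are no part of the job. Leave any pink or purple look-alike of the tester_green alone.

How it is judged:
By the outcome, as a careful person would: the job done as asked, in the order asked, and still so for the second after the job is handed in, with the robot touching nothing.
It also fails if it takes over 106 s, if anything falls off the work surface, if the arm or the gripper's body presses on something with over 40 N, if the wrist force passes 120 N, or if a joint passes its speed limit or range.

### The arm

A 6-joint arm with a two-finger parallel gripper is mounted at the origin on the work surface. World frame = base frame: x ahead of the robot, y to its left, z up, the work surface at z = 0. Lengths are in m, angles in degrees, forces in N, time in s.
With the tool pointing down it reaches from about 0.4 to 0.825 m from the base axis. Payload 7 kg.
Tool frame: the origin (TCP) lies midway between the tips of the shut fingers; the grasp point (between the pads) lies 19 mm behind it; z points along the fingers, y is the direction in which the jaws open and shut (so a half turn about z gives the same grasp; the last joint's range is limited). The gripper opens to 88 mm and grips with 3 to 60 N. Pads are 19 mm wide; open, the fingers measure 130 mm over their backs; the gripper's body (78 mm by 193 mm) begins 47 mm behind the grasp point.
Start: joints at [-49.269, 20.546, 0.682, 0, -70.136, -16.507], TCP at [0.277, -0.616, 0.227] pointing down, gripper open.
Joint ranges: [-176.03, 176.03], [-82.01, 121.73], [-58.28, 71.71], [-173.87, 95.51], [-174.79, -0.11], [-173.66, 173.66]. Speed limits (degrees/s): [136.94, 136.94, 172.46, 180, 180, 180].

### API

Orientations are given as a 3x3 rotation matrix whose columns are the frame's x, y, z axes.
In Python, from rig import robot gives the robot as it stands. Calls block until the motion is done:
- robot.goto(position, orientation): joint-space move of the TCP to a pose.
- robot.servo_line(position, ori=None, speed=0.15): straight line of the TCP; ori=None keeps the orientation; speed is the mean speed in m/s.
- robot.movej(angles): joint-space move.
- robot.move_gripper(opening): opening from 0.0 (shut) to 1.0 (fully open); the grip force is fixed at half the most; returns when the fingers have stopped.
- robot.dwell(seconds).
- robot.ik(position, orientation): joint angles nearest the present ones, or None.
- robot.grab_frame(name): name is "scene" or "side" or "wrist"; returns (picture, depth): 400x640x3 uint8, red, green, blue; 400x640 float32, m along the optical axis (not along the pixel's ray), 0 where there is no reading.
- robot.camera_info(name): a dict with "vfov" (degrees; the focal length in pixels is half the picture's height over the tangent of half this angle, whatever the lens; pixels are square), "cx", "cy" (the principal point, pixels), "view" (4x4, takes a point from world to camera coordinates); the wrist camera has in their place "T_tool_cam" (4x4, takes a point from camera to tool coordinates, whose origin is the TCP and whose axes are the flange's). Camera axes: x right, y down, z forward; pixel columns grow to the right and rows downward; lengths in m; the calibration is good to about 2 mm. A picture is of the moment at which its call begins: read the wrist's pose just before it. camera_info takes no time and is no camera call.
A pose or a line that the arm cannot do raises robot.Unreachable and nothing moves.
- robot.job_done(): hands the job in, once; it reports no verdict.
Readings, each from a call of its own:
- robot.read_t(): time.
- robot.read_qpos(): joint angles.
- robot.read_qvel(): joint speeds.
- robot.read_effort(): joint torques, N m.
- robot.read_position(): TCP position.
- robot.read_tcp_rot(): TCP orientation.
- robot.read_force(): force on the tool from outside, world axes, zero at the start.
- robot.read_ft_torque(): the same for the moment, N m.
- robot.read_grip_width(): opening from 0.0 (shut) to 1.0 (fully open).
Only numpy, scipy, OpenCV 4.12 (cv2) and the standard library are available. Lean on these libraries where they do the work, as an engineer would, in place of code of your own. Each camera call takes 0.05 s, during which the arm holds its last target.

## Working session

There is one attempt and no reset: what is moved stays moved. The work goes in short steps, each a Python script; the robot and the scene stay as the last script left them, time stands still between calls to the robot, and variables do not carry over. Pictures are saved under pics/ and viewed, and the job is handed in when it is done.

```bash
ls; mkdir -p pics; python3 - <<'E'
from rig import robot
import cv2,numpy as np
for n in ["scene","side","wrist"]:
    im,d=robot.grab_frame(n); cv2.imwrite(f"pics/{n}0.png",im[:,:,::-1]); np.save(f"pics/{n}0d.npy",d); np.save(f"pics/{n}0i.npy",im)
    print(n,robot.camera_info(n),(d>0).mean())
print(robot.read_t(),robot.read_tcp_rot(),robot.read_grip_width())
E
```

```text
pics
scene {'vfov': 46.34093944572168, 'cx': 315.12036665361546, 'cy': 200.06301061549294, 'view': array([[-0.38880839,  0.92108549,  0.02072566,  0.27770037],
       [ 0.66156264,  0.29477388, -0.68952392, -0.28289735],
       [-0.64121986, -0.25438136, -0.72396631,  1.71454053],
       [ 0.        ,  0.        ,  0.        ,  1.        ]])} 0.996046875
side {'vfov': 56.471775343023204, 'cx': 319.88107248673003, 'cy': 200.61296287141832, 'view': array([[-0.93856261, -0.34506413,  0.00556544,  0.49858401],
       [-0.25702665,  0.68816021, -0.6785078 ,  0.24869814],
       [ 0.23029879, -0.63825252, -0.73457211,  1.02719692],
       [ 0.        ,  0.        ,  0.        ,  1.        ]])} 0.996078125
wrist {'vfov': 67.80972929808814, 'cx': 319.6533193307651, 'cy': 202.3731818737189, 'T_tool_cam': array([[ 1.14715525e-03, -9.50417345e-01, -3.10975166e-01,
         8.52190394e-02],
       [ 9.99999175e-01,  1.26988464e-03, -1.92189244e-04,
         8.78035927e-04],
       [ 5.77562577e-04, -3.10974689e-01,  9.50418018e-01,
        -1.59199026e-01],
       [ 0.00000000e+00,  0.00000000e+00,  0.00000000e+00,
         1.00000000e+00]])} 0.9958671875
0.15 [[-9.11983845e-01 -4.10225599e-01 -6.52013038e-04]
 [-4.10226093e-01  9.11983185e-01  1.10615247e-03]
 [ 1.40852866e-04  1.27626595e-03 -9.99999176e-01]] 1.000125809386356
```

View pics/scene0.png

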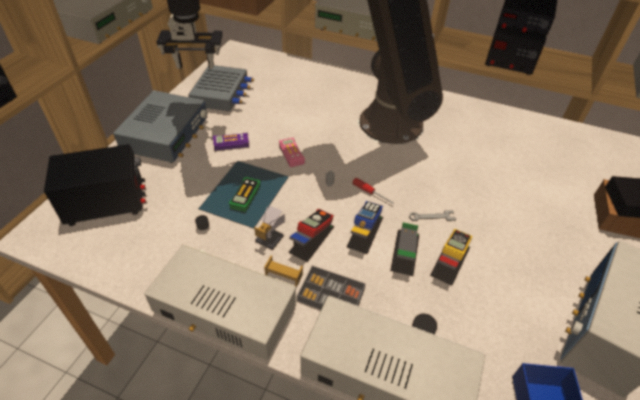

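View pics/side0.png

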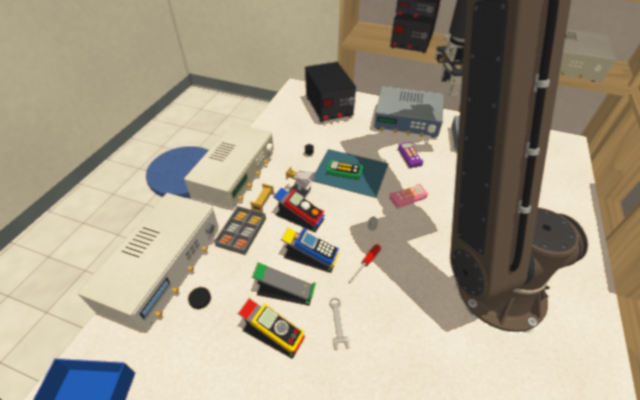

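View pics/wrist0.png

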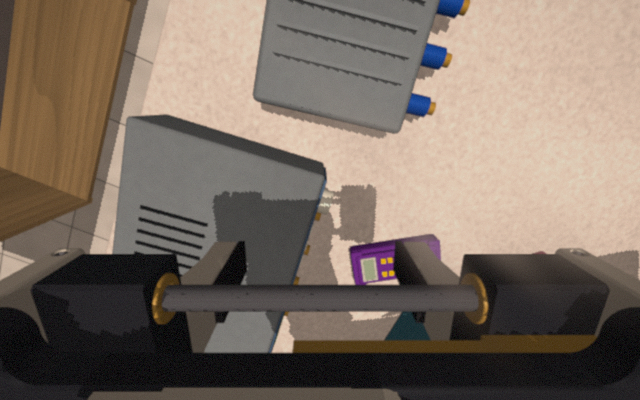

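The cradles, in order of y, are blue (holding the red tester), yellow (holding blue), green (empty) and red (holding yellow). The green tester is on the mat at about scene (245,193). A purple and a pink look-alike lie nearby. Next I'll get rough positions.

```bash
cat > h.py <<'E'
import numpy as np, cv2
from rig import robot
def cam(n,T=None,info=None):
    i=info or robot.camera_info(n); f=200/np.tan(np.radians(i['vfov']/2))
    if n=='wrist': C=T@i['T_tool_cam']
    else: C=np.linalg.inv(i['view'])
    return f,i['cx'],i['cy'],C
def tcpT():
    T=np.eye(4);T[:3,:3]=robot.read_tcp_rot();T[:3,3]=robot.read_position();return T
def cloud(d,c):
    f,cx,cy,C=c; v,u=np.mgrid[:400,:640]
    P=np.stack([(u-cx)/f*d,(v-cy)/f*d,d],-1)
    return P@C[:3,:3].T+C[:3,3]
def masks(im):
    h=cv2.cvtColor(im,cv2.COLOR_RGB2HSV);H,S,V=[h[...,k].astype(int) for k in range(3)]
    s=(S>140)&(V>60)
    return dict(red=s&((H<6)|(H>174)),yellow=s&(H>20)&(H<34),green=(S>110)&(V>40)&(H>50)&(H<80),blue=s&(H>100)&(H<122))
def blobs(m,amin=25):
    n,l,st,ce=cv2.connectedComponentsWithStats(m.astype(np.uint8))
    return [(l==k,st[k,4],ce[k]) for k in range(1,n) if st[k,4]>amin]
E
python3 - <<'E'
from h import *
for n in ['scene','side']:
    im=np.load(f'pics/{n}0i.npy');d=np.load(f'pics/{n}0d.npy');P=cloud(d,cam(n))
    print(n,'bench z',np.median(P[250:260,400:430,2]) )
    for c,m in masks(im).items():
        for b,a,ce in blobs(m):
            p=P[b&(d>0)]
            if len(p) and 0.2<np.median(p[:,0])<1: print(n,c,a,ce.round(),np.median(p,0).round(3),p.min(0).round(3),p.max(0).round(3))
E
```

```text
scene bench z 0.06686474177967217
scene red 137 [363. 185.] [0.373 0.019 0.021] [ 0.352 -0.018  0.009] [0.387 0.051 0.028]
scene red 265 [313. 227.] [ 0.651 -0.035  0.078] [ 0.555 -0.077  0.046] [ 0.665 -0.015  0.094]
scene red 111 [449. 261.] [0.601 0.32  0.078] [0.539 0.296 0.004] [0.617 0.35  0.085]
scene yellow 63 [360. 230.] [0.597 0.08  0.078] [0.587 0.06  0.074] [0.607 0.101 0.084]
scene yellow 107 [454. 250.] [0.57  0.325 0.088] [0.543 0.299 0.076] [0.578 0.352 0.096]
scene green 145 [245. 199.] [ 0.596 -0.282  0.023] [ 0.465 -0.34   0.   ] [ 0.613 -0.269  0.031]
scene green 68 [406. 253.] [0.621 0.213 0.078] [0.61  0.192 0.07 ] [0.632 0.235 0.083]
scene blue 48 [300. 238.] [ 0.685 -0.058  0.078] [ 0.676 -0.079  0.072] [ 0.697 -0.04   0.085]
scene blue 1122 [548. 384.] [0.795 0.598 0.004] [ 0.769  0.527 -0.005] [0.876 0.643 0.075]
side bench z 0.000594552172760221
side red 62 [399.  29.] [ 0.59  -1.354  0.097] [ 0.565 -1.368  0.077] [ 0.613 -1.344  0.115]
side red 52 [328. 102.] [ 0.705 -0.56   0.102] [ 0.694 -0.576  0.084] [ 0.718 -0.548  0.116]
side red 297 [301. 211.] [ 0.
[... 634 characters left out ...]
0.468 -0.586  0.062] [ 0.438 -0.593  0.052] [ 0.499 -0.577  0.069]
side green 253 [345. 172.] [ 0.538 -0.279  0.021] [ 0.489 -0.372 -0.003] [ 0.611 -0.268  0.034]
side green 27 [239. 186.] [ 0.831 -0.057  0.066] [ 0.829 -0.093  0.062] [ 0.832 -0.023  0.069]
side green 129 [260. 271.] [0.62  0.217 0.079] [0.607 0.195 0.074] [0.633 0.238 0.086]
side green 30 [311. 291.] [0.482 0.2   0.037] [0.477 0.178 0.031] [0.486 0.22  0.04 ]
side blue 71 [281. 194.] [ 0.684 -0.058  0.079] [ 0.673 -0.078  0.074] [ 0.695 -0.037  0.085]
side blue 239 [314. 251.] [0.513 0.104 0.064] [0.459 0.056 0.036] [0.567 0.108 0.095]
side blue 3198 [ 85. 381.] [0.89  0.581 0.009] [ 0.777  0.529 -0.001] [0.952 0.65  0.074]
```

```bash
python3 - <<'E'
from h import *
for s in (1,-1):
    R=np.array([[s,0,0],[0,-s,0],[0,0,-1.]])
    for p in ([.53,.02,.33],[.5,.12,.3]): print(s,p,robot.ik(p,R))
    c,sn=np.cos(np.radians(22)),np.sin(np.radians(22))
    Rc=np.array([[s*c,0,sn],[0,-s,0],[s*sn,0,-c]])
    print(np.linalg.det(Rc))
    for y in(-.04,.09,.21,.33):
        for x,z in((.53,.07),(.58,.07),(.53,.2),(.58,.2)): print(s,x,y,z,robot.ik([x,y,z],Rc))
R=np.array([[1,0,0],[0,-1,0],[0,0,-1.]])
q=robot.ik([.53,.02,.33],R)
robot.goto([.53,.02,.33],R)
T=tcpT(); im,d=robot.grab_frame('wrist'); cv2.imwrite("pics/w1.png",im[:,:,::-1]); np.savez("pics/w1.npz",im=im,d=d,T=T)
print(robot.read_t(),T)
E
```

```text
1 [0.53, 0.02, 0.33] [ 23.36137661   3.80359221  -7.52076198   0.         -78.67564581
  66.63862339]
1 [0.5, 0.12, 0.3] [ 35.39696749   2.83223237 -12.3771478    0.         -74.79061983
  54.60303251]
0.9999999999999999
1 0.53 -0.04 0.07 None
1 0.58 -0.04 0.07 None
1 0.53 -0.04 0.2 [ 22.36196088  -4.89116854 -43.30515429  15.57739613 -32.05463181
  55.82735757]
1 0.58 -0.04 0.2 [ 19.80440364   0.54076637 -37.57751734  13.92542835 -31.8291328
  59.64044374]
1 0.53 0.09 0.07 None
1 0.58 0.09 0.07 None
1 0.53 0.09 0.2 [ 38.81186279  -3.89562839 -45.80509317  25.37442749 -33.22269975
  31.64333647]
1 0.58 0.09 0.2 [ 34.74323865   1.28661633 -40.19102436  23.50885206 -32.35779794
  37.08112279]
1 0.53 0.21 0.07 None
1 0.58 0.21 0.07 [ 29.67739387  13.50747451 -55.16633099  79.60809599 -10.86915322
 -17.27321144]
1 0.53 0.21 0.2 [ 50.59865047   0.66411999 -42.74862434  29.57296163 -35.91035803
  16.8560819 ]
1 0.58 0.21 0.2 [ 45.98125813   5.09457204 -37.51017769  28.01911539 -34.99069833
  22.62924649]
1 0.53 0.33 0.07 [ 50.27247417  15.56977241 -51.04117798  62.76101908 -18.90752684
 -1
[... 1361 characters left out ...]
33
 -157.37075351]
-1 0.53 0.33 0.07 [ 50.27247417  15.56977241 -51.04117798  62.76101908 -18.90752684
 160.42251713]
-1 0.58 0.33 0.07 [ 47.56308716  18.66755808 -45.83778429  58.2740798  -18.96779178
 167.77341003]
-1 0.53 0.33 0.2 [  59.28450522    7.32198139  -35.66365052   30.45152331  -39.45376434
 -171.76439966]
-1 0.58 0.33 0.2 [  54.7408013    10.959748    -30.78684218   29.17929448  -38.85846562
 -166.17561687]
2.6583 [[ 9.99999047e-01 -1.34780510e-03 -3.00422290e-04  5.30040877e-01]
 [-1.34785521e-03 -9.99999078e-01 -1.66685079e-04  1.94294857e-02]
 [-3.00197354e-04  1.67089846e-04 -9.99999941e-01  3.29846378e-01]
 [ 0.00000000e+00  0.00000000e+00  0.00000000e+00  1.00000000e+00]]
```

View pics/w1.png

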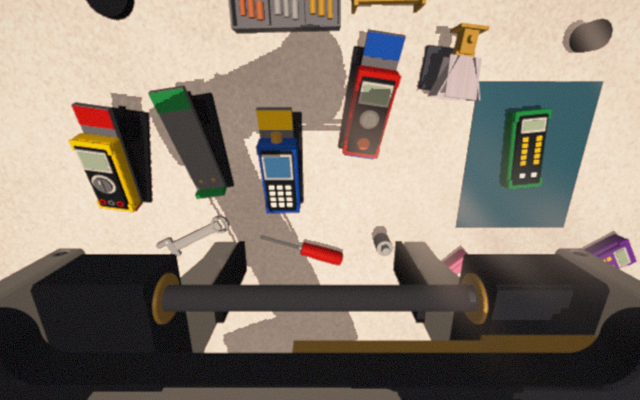

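The view shows all the cradles, splayed in yaw. Testers are at yellow ~(107,172), blue ~(280,170), red ~(371,110) and green ~(526,147), and the empty green cradle is at ~(190,142). On the mat, the green tester's display end faces away from the robot. The horn is at ~(458,70), right beside the blue cradle. I'll fit poses from the depth points next.

```bash
cat > meas.py <<'E'
from h import *
t22=np.radians(22)
def frame(x,y,yaw,tilt=t22,z=.047):
    c,s=np.cos(yaw),np.sin(yaw)
    Rz=np.array([[c,-s,0],[s,c,0],[0,0,1]]);ct,st=np.cos(tilt),np.sin(tilt)
    Ry=np.array([[ct,0,-st],[0,1,0],[st,0,ct]])   # x up-slope, z normal
    return Rz@Ry,np.array([x,y,z])
def fit(P,x,y,yaw,tilt,z,zl,xr,W,iters=6,verbose=0):
    """P Nx3. pick points in slab zl of frame, inside box; refit lateral centre/yaw by edge midlines"""
    for it in range(iters):
        R,o=frame(x,y,yaw,tilt,z); q=(P-o)@R
        k=(q[:,2]>zl[0])&(q[:,2]<zl[1])&(q[:,0]>xr[0])&(q[:,0]<xr[1])&(abs(q[:,1])<W/2+.015)
        q=q[k]
        bins=np.arange(xr[0],xr[1],.005);mid=[];xs=[];ws=[]
        for b in bins:
            s=q[(q[:,0]>=b)&(q[:,0]<b+.005),1]
            if len(s)>8: lo,hi=np.percentile(s,[2,98]);mid.append((lo+hi)/2);xs.append(b+.0025);ws.append(hi-lo)
        a,b0=np.polyfit(xs,mid,1)
        yaw+=np.arctan(a)/np.cos(tilt) if tilt else np.arctan(a)
        d=R@np.array([0,b0,0]); x+=d[0];y+=d[1]
    return x,y,yaw,q,np.median(ws),len(q)
E
python3 - <<'E'
from meas import *
D=np.load('pics/w1.npz');im,d,T=D['im'],D['d'],D['T'];P=cloud(d,cam('wrist',T))
print('bench',np.median(P[60:80,200:300].reshape(-1,3),0), np.std(P[100:110,230:240,2]))
# mat
print('mat',np.median(P[195:215,470:500].reshape(-1,3),0))
for c,m in masks(im).items():
    for b,a,ce in blobs(m,60):
        p=P[b]; print(c,a,ce.round(),np.median(p,0).round(4))
ok=(d>0)&(np.arange(400)[:,None]<240)
Q=P[ok]
init=dict(blue=(.60,-.025,-.2),yellow=(.51,.09,0.),green=(.54,.19,.2),red=(.51,.33,.15))
for n,(x,y,yw) in init.items():
    full=n!='green'
    r=fit(Q,x,y,yw,t22,.047,(.02,.036) if full else (-.005,.007),(-.05,.05) if full else (-.05,.09),.054 if full else .046)
    R,o=frame(*r[:3]); q=(Q-o)@R
    k=(abs(q[:,1])<.015)&(q[:,2]>(.02 if full else -.004))&(q[:,2]<.036)&(abs(q[:,0])<.12)
    kb=(abs(q[:,1])<.015)&(q[:,2]>-.01)&(q[:,2]<.012)&(abs(q[:,0])<.14)
    print(n,np.round(r[:2],4),np.degrees(r[2]).round(2),'w',r[4],r[5],'x range',np.percentile(q[k,0],[.5,99.5]).round(4),'bed x',np.percentile(q[kb,0],[.5,99.5]).round(4),'zmed',np.median(r[3][:,2]).round(4),'slope',np.polyfit(r[3][:,0],r[3][:,2],1)[0].round(3))
r=fit(Q,.53,-.3,-.05,0,.002,(.02,.036),(-.05,.05),.054)
R,o=frame(*r[:3],0,.002); q=(Q-o)@R;k=(abs(q[:,1])<.02)&(q[:,2]>.02)&(q[:,2]<.036)&(abs(q[:,0])<.09)
print('greent',r[:2],np.degrees(r[2]),r[4:],np.percentile(q[k,0],[.5,99.5]),np.median(r[3][:,2]))
hb=(Q[:,2]>.02)&(Q[:,0]>.55)&(Q[:,0]<.75)&(Q[:,1]<-.08)&(Q[:,1]>-.25)
print('horn',Q[hb].min(0),Q[hb].max(0))
E
```

```text
bench [0.66485436 0.12507349 0.00119415] 0.0007966218749915925
mat [ 0.45225406 -0.26405489  0.00296379]
red 767 [375.  82.] [ 0.6478 -0.0485  0.0876]
red 674 [ 93. 117.] [0.5995 0.3187 0.0807]
red 119 [354. 151.] [ 0.5489 -0.0235  0.0517]
red 534 [322. 253.] [0.3687 0.0157 0.0242]
yellow 649 [275. 119.] [0.5968 0.0787 0.0807]
yellow 1556 [112. 165.] [0.5449 0.308  0.0747]
yellow 165 [538. 149.] [ 0.5521 -0.3124  0.0325]
yellow 151 [524. 150.] [ 0.5491 -0.2925  0.0326]
green 717 [170. 100.] [0.6206 0.214  0.0806]
green 697 [520. 127.] [ 0.5933 -0.2773  0.0248]
green 110 [525. 184.] [ 0.4931 -0.3077  0.029 ]
green 220 [211. 192.] [0.4834 0.1933 0.0353]
blue 871 [383.  46.] [ 0.6837 -0.0584  0.0807]
blue 874 [283. 166.] [0.5549 0.0643 0.0794]
blue [ 0.5958 -0.0457] -7.77 w 0.04188694459709442 2221 x range [-0.0477  0.0703] bed x [-0.1392  0.1091] zmed 0.0251 slope 0.018
yellow [0.51   0.0779] 0.08 w 0.042933476980136255 1720 x range [-0.0499  0.0677] bed x [-0.1329  0.1067] zmed 0.0264 slope 0.018
green [0.5374 0.2029] 7.94 w 0.04460517452903647 2915 x range [-0.1185  0.1038] bed x [-0.138   0.1039] zmed -0.0011 slope 0.006
red [0.51   0.3304] -8.7 w 0.041160352966976135 1611 x range [-0.0466  0.0716] bed x [-0.1339  0.1105] zmed 0.0246 slope 0.021
greent (np.float64(0.5300661804130182), np.float64(-0.30136378854705104)) 7.289099806488147 (np.float64(0.0456685802161452), 2013) [-0.04060443  0.07754371] 0.028864880617729516
horn [ 0.62039651 -0.18506884  0.02003501] [ 0.74791812 -0.08000937  0.09424425]
```

```bash
cat > poses.py <<'E'
import numpy as np
# seated-origin poses x,y,yaw(deg)
C=dict(blue=(.6080,-.0466,-7.8),yellow=(.5196,.0788,.1),green=(.5437,.2045,7.9),red=(.5233,.3294,-8.7))
E
python3 - <<'E'
from meas import *; from poses import C
D=np.load('pics/w1.npz');im,d,T=D['im'],D['d'],D['T'];P=cloud(d,cam('wrist',T));ok=(d>0)&(np.arange(400)[:,None]<240);Q=P[ok]
R,o=frame(*C['blue'][:2],np.radians(C['blue'][2]),0,0)
q=(Q-o)@R
for a in np.arange(-.08,.12,.01):
    k=(q[:,0]>a)&(q[:,0]<a+.01)&(q[:,1]<-.033)&(q[:,1]>-.2)&(q[:,2]>.012)
    print(a.round(3),q[k,1].max().round(3) if k.any() else None,(q[k,2].max().round(3)) if k.any() else None)
def Rt(yaw,pitch=0,s=1):
    # tool: z tilted: pitch>0 -> fingers point outward (+x)
    c,sn=np.cos(pitch),np.sin(pitch);y=np.radians(yaw)
    R=np.array([[s*c,0,sn],[0,-s,0],[s*sn,0,-c]])
    cy,sy=np.cos(y),np.sin(y)
    return np.array([[cy,-sy,0],[sy,cy,0],[0,0,1]])@R
for n,(x,y,yw) in C.items():
    for s in(1,-1):
      for p in (0,11):
        a=[robot.ik([x,y,z],Rt(yw,np.radians(p),s)) for z in(.043,.15)]
        print(n,s,p,[None if v is None else np.round(v) for v in a])
for p in(0,-11,-22):
  for s in (1,-1):
    a=[robot.ik([.545,-.3,z],Rt(7.3,np.radians(p),s)) for z in(.008,.15)]
    print('gt',s,p,[None if v is None else np.round(v) for v in a])
E
```

```text
-0.08 None None
-0.07 None None
-0.06 None None
-0.05 None None
-0.04 None None
-0.03 None None
-0.02 None None
-0.01 None None
-0.0 None None
0.01 None None
0.02 -0.079 0.094
0.03 -0.079 0.094
0.04 -0.077 0.091
0.05 -0.076 0.088
0.06 -0.076 0.088
0.07 -0.076 0.088
0.08 -0.076 0.081
0.09 -0.076 0.091
0.1 -0.079 0.09
0.11 -0.088 0.087
blue 1 0 [array([ 14.,  24., -20.,   0., -45.,  68.]), array([ 14.,  18., -14.,   0., -58.,  68.])]
blue 1 11 [array([ 17.,  19., -34.,  10., -27.,  57.]), array([ 17.,  12., -26.,   7., -42.,  61.])]
blue -1 0 [array([  14.,   24.,  -20.,    0.,  -45., -112.]), array([  14.,   18.,  -14.,    0.,  -58., -112.])]
blue -1 11 [array([  17.,   19.,  -34.,   10.,  -27., -123.]), array([  17.,   12.,  -26.,    7.,  -42., -119.])]
yellow 1 0 [array([ 30.,  18., -31.,   0., -41.,  60.]), array([ 30.,  10., -24.,   0., -55.,  60.])]
yellow 1 11 [array([ 34.,  13., -47.,  16., -22.,  42.]), array([ 35.,   4., -37.,  10., -41.,  49.])]
yellow -1 0 [array([  30.,   18.,  -31.,   -0.,  -41., -120.]), array([  30.,   10.,  -24.,    0.,  -55., -120.])]
yellow -1 11 [ar
[... 854 characters left out ...]
array([  56.,   21.,  -34.,   19.,  -31., -171.]), array([  56.,   14.,  -25.,   14.,  -46., -164.])]
gt 1 0 [array([-11.,  28., -20.,   0., -42., 108.]), array([-11.,  19., -12.,   0., -59., 108.])]
gt -1 0 [array([-11.,  28., -20.,   0., -42., -72.]), array([-11.,  19., -12.,   0., -59., -72.])]
gt 1 -11 [array([ -9.,  33., -14.,   4., -54., 104.]), array([ -9.,  24.,  -6.,   3., -70., 105.])]
gt -1 -11 [array([ -9.,  33., -14.,   4., -54., -76.]), array([ -9.,  24.,  -6.,   3., -70., -75.])]
gt 1 -22 [array([ -7.,  38.,  -6.,   6., -67., 101.]), array([ -7.,  31.,   0.,   6., -81., 103.])]
gt -1 -22 [array([ -7.,  38.,  -6.,   6., -67., -79.]), array([ -7.,  31.,   0.,   6., -81., -77.])]
```

```bash
cat > act.py <<'E'
from meas import *
OPEN=.79
def Rt(yaw,p=0):
    p=np.radians(p);c,sn=np.cos(p),np.sin(p);y=np.radians(yaw)
    R=np.array([[c,0,sn],[0,-1,0],[sn,0,-c]]);cy,sy=np.cos(y),np.sin(y)
    return np.array([[cy,-sy,0],[sy,cy,0],[0,0,1]])@R
def tcp(pose,off,p,tilt=22,z0=.047):
    x,y,yaw=pose;R,o=frame(x,y,np.radians(yaw),np.radians(tilt),z0)
    Rr=Rt(yaw,p); return o+R@np.array(off)+.019*Rr[:,2],Rr
def pick(pose,p=0,tilt=22,z0=.047,h=.013,zl=.165,tz=None):
    t,R=tcp(pose,(0,0,h),p,tilt,z0)
    if tz is not None: t[2]=tz
    a=t.copy();a[2]=zl
    robot.move_gripper(OPEN)
    robot.goto(a,R); robot.servo_line(t,speed=.12); 
    print('at',robot.read_position().round(4),t.round(4),'F',np.round(robot.read_force(),1))
    robot.move_gripper(0.); print('width mm',robot.read_grip_width()*88,'F',np.round(robot.read_force(),1))
    robot.servo_line([t[0],t[1],t[2]+.012],speed=.05); robot.servo_line(a,speed=.15)
    print('lift width',robot.read_grip_width()*88,'t',robot.read_t())
def place(pose,p=0,h=.013,zl=.165,dx=.003):
    t,R=tcp(pose,(dx,0,h),p)
    a=t.copy();a[2]=zl+ (.01 if p else 0)
    robot.goto(a,R); robot.dwell(.2); 
    robot.servo_line(t+[0,0,.006],speed=.1); robot.dwell(.15); f0=np.array(robot.read_force())
    for dz in (.004,.003,.002,.001,0,-.001,-.002):
        robot.servo_line(t+[0,0,dz],speed=.03); f=np.array(robot.read_force())-f0
        print(dz,np.round(f,1))
        if np.linalg.norm(f)>2.0: break
    robot.move_gripper(OPEN); robot.dwell(.2)
    c=np.array(robot.read_position()); robot.servo_line([*c[:2],zl],speed=.15)
    print('placed t',robot.read_t())
def look(name,pos,tag):
    robot.goto(pos,Rt(0)); robot.dwell(.1); T=tcpT(); im,d=robot.grab_frame('wrist')
    cv2.imwrite(f"pics/{tag}.png",im[:,:,::-1]); np.savez(f"pics/{tag}.npz",im=im,d=d,T=T)
    return im,cloud(d,cam('wrist',T))[(d>0)&(np.arange(400)[:,None]<240)]
def bed(Q,pose):
    x,y,yw=pose
    for _ in range(3):
        r=fit(Q,x,y,np.radians(yw),t22,.047,(-.006,.006),(-.05,.09),.046)
        R,o=frame(*r[:3]);q=(Q-o)@R;k=(abs(q[:,1])<.015)&(abs(q[:,2])<.008)&(q[:,0]>0)&(q[:,0]<.13)
        e=np.percentile(q[k,0],99.5)-.098-.0005; h=e/np.cos(t22); x,y,yw=r[0]+h*np.cos(r[2]),r[1]+h*np.sin(r[2]),np.degrees(r[2])
    print('bed',np.round((x,y,yw),4),'w',r[4],'z',np.median(r[3][:,2]),'slope',np.polyfit(r[3][:,0],r[3][:,2],1)[0]);return x,y,yw
E
python3 - <<'E'
from act import *; from poses import C
D=np.load('pics/w1.npz');d=D['d'];Q=cloud(d,cam('wrist',D['T']))[(d>0)&(np.arange(400)[:,None]<240)]
g=bed(Q,C['green'])
pick(C['red']); place(C['green'])
_,Q=look('w',[.53,.2,.33],'w2')
bed(Q,C['red']); print(robot.read_t())
E
```

```text
bed [0.5432 0.2036 8.0062] w 0.04491784672668425 z 0.0010832027832044537 slope 0.007027522585653844
at [0.519  0.3305 0.0409] [0.5185 0.3301 0.0401] F [ 0.6 -0.3 -0.1]
width mm 53.957363941292265 F [-1.1 -0.6  4.4]
lift width 54.23639926918297 t 7.4667
0.004 [-0.8 -0.4  0.9]
0.003 [-0.6 -0.9  0.2]
0.002 [-0.  -0.2  0.6]
0.001 [ 0.4 -0.6  0.3]
0 [-3.  -1.2  8.9]
placed t 12.6833
bed [ 0.523   0.3299 -7.8693] w 0.04473087095300988 z 0.0011751717082627592 slope 0.006813593132768003
13.5333
```

View pics/w2.png

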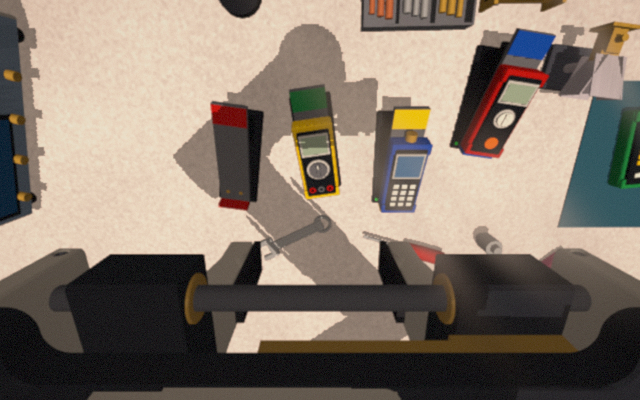

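The yellow tester sits straight in the green cradle at ~(318,155), and the red cradle is empty at ~(237,155). Red tester next.

```bash
python3 - <<'E'
from act import *; from poses import C
D=np.load('pics/w2.npz');d=D['d'];Q=cloud(d,cam('wrist',D['T']))[(d>0)&(np.arange(400)[:,None]<240)]
r=bed(Q,C['red'])
pick(C['blue']); place((r[0],r[1]+.0005,r[2]))
_,Q=look('w',[.57,.05,.33],'w3')
bed(Q,C['blue']); print(robot.read_t())
E
```

```text
bed [ 0.523   0.3299 -7.8693] w 0.04473087095300988 z 0.0011751717082627592 slope 0.006813593132768003
at [ 0.6038 -0.0458  0.0408] [ 0.6032 -0.0459  0.0401] F [-0.7  0.6 -0.3]
width mm 54.17332058295762 F [-0.9  0.1  4.4]
lift width 53.78216558147671 t 17.8167
0.004 [-0.2 -0.7 -0.1]
0.003 [0.  0.3 0.3]
0.002 [-0.5 -0.2 -0.7]
0.001 [-1.4 -0.7 -0.6]
0 [-1.6  0.1  1.9]
placed t 23.8917
bed [ 0.6071 -0.0479 -7.9628] w 0.04475095579757402 z 0.0011459792262294214 slope 0.0065601045949820755
25.2917
```

View pics/w3.png

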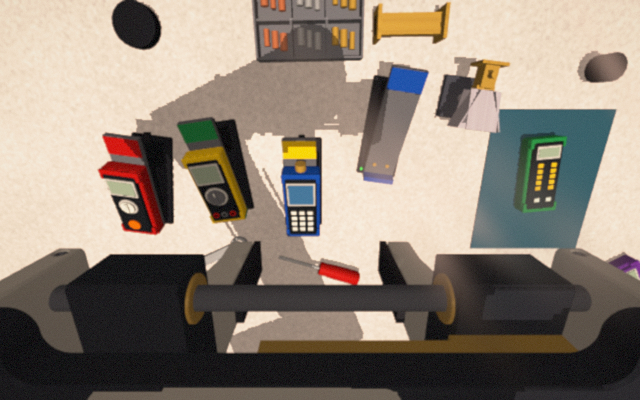

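The red tester is in the red cradle at ~(133,190), and the blue cradle is empty at ~(393,125). Blue tester next, then yellow.

```bash
python3 - <<'E'
from act import *; from poses import C
D=np.load('pics/w3.npz');d=D['d'];Q=cloud(d,cam('wrist',D['T']))[(d>0)&(np.arange(400)[:,None]<240)]
r=bed(Q,C['blue'])
pick(C['yellow']); place((r[0],r[1]+.0005,r[2]))
_,Q=look('w',[.53,.12,.33],'w4')
r=bed(Q,C['yellow'])
if abs(r[0]-C['yellow'][0])<.004 and abs(r[1]-C['yellow'][1])<.004 and abs(r[2])<2:
    pick(C['green']); place((r[0],r[1]+.0005,r[2]))
    _,Q=look('w',[.53,.0,.33],'w5'); bed(Q,C['green'])
print(robot.read_t())
E
```

```text
bed [ 0.6071 -0.0479 -7.9628] w 0.04475095579757402 z 0.0011459792262294214 slope 0.0065601045949820755
at [0.5153 0.079  0.0407] [0.5147 0.0788 0.0401] F [-0.5 -0.2  0.7]
width mm 54.00542066037136 F [-1.6 -0.   5.2]
lift width 54.09099689805074 t 29.15
0.004 [ 1.3 -0.2 -0.5]
0.003 [ 1.4 -0.6  0.5]
0.002 [ 1.1 -0.5 -0.9]
0.001 [ 0.8  0.1 -0.8]
0 [ 0.6 -0.5 -0.7]
-0.001 [-2.9  1.   9. ]
placed t 34.7167
bed [0.5186 0.0803 0.0118] w 0.044172250877099264 z 0.0011472992955616922 slope 0.006825333613374263
at [0.5394 0.2041 0.0408] [0.5389 0.2038 0.0401] F [ 0.4  0.5 -0.9]
width mm 53.83651627749749 F [-1.8 -0.3  4.3]
lift width 54.02693216386225 t 39.725
0.004 [-0.1  0.4 -1. ]
0.003 [ 0.2 -0.4 -0. ]
0.002 [-0.  -0.9 -0.6]
0.001 [-0.4  0.6 -0.2]
0 [-2.4  0.1  5.7]
placed t 44.9333
bed [0.5433 0.2036 8.0168] w 0.04495244210340186 z 0.0011319734574235056 slope 0.0064607995508748715
45.85
```

View pics/w5.png

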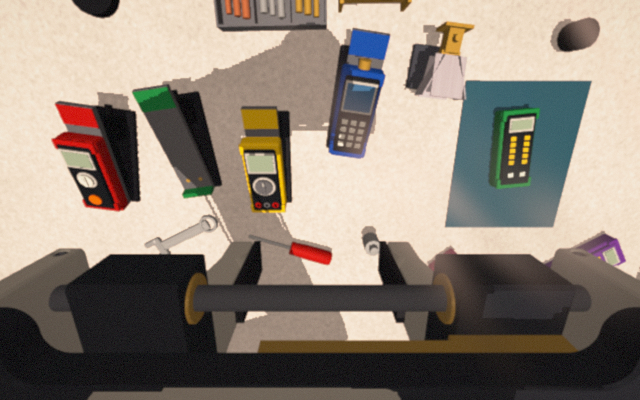

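All three swapped testers look seated, with red at (90,170), yellow at (265,175) and blue at (357,105). The green tester is still on the mat at (515,148). I'll fit its pose, then move it, gripping at −11° pitch and placing at +11°.

```bash
cat > gt.py <<'E'
from act import *
def gt(f):
    D=np.load(f);d=D['d'];Q=cloud(d,cam('wrist',D['T']))[(d>0)&(np.arange(400)[:,None]<240)]
    x,y,yw=.548,-.299,np.radians(7.5)
    for _ in range(3):
        r=fit(Q,x,y,yw,0,.002,(.018,.036),(-.055,.055),.054)
        R,o=frame(*r[:3],0,.002); q=(Q-o)@R;k=(abs(q[:,1])<.02)&(q[:,2]>.02)&(q[:,2]<.036)&(abs(q[:,0])<.09)
        a=np.percentile(q[k,0],[.5,99.5]);m=a.mean();yw=r[2];x=r[0]+m*np.cos(yw);y=r[1]+m*np.sin(yw)
    print(f,x,y,np.degrees(yw),r[4],a);return x,y,np.degrees(yw)
E
python3 - <<'E'
from gt import *
from poses import C
for n in ('w1','w3','w5'): p=gt(f'pics/{n}.npz')
t,R=tcp(p,(0,0,.02),-11,0,.002); print(t,robot.ik([*t[:2],.0065],R))
E
```

```text
pics/w1.npz 0.5484058342464188 -0.29899748028765755 5.497368377950431 0.04633392255442103 [-0.05918282  0.05918276]
pics/w3.npz 0.5485006274567839 -0.2989441556643584 5.4647694985160165 0.04656303761916392 [-0.05925853  0.05925863]
pics/w5.npz 0.548312075525957 -0.2991803512554043 5.582160850038622 0.0465481961783831 [-0.05907338  0.05907338]
[ 0.5447039  -0.299533    0.00334908] [ -9.08856968  32.80936881 -13.40985719   3.40393466 -54.4783368
 102.43324818]
```

```bash
python3 - <<'E'
from gt import *
from poses import C
D=np.load('pics/w5.npz');im,d,T=D['im'],D['d'],D['T'];f,cx,cy,Cm=cam('wrist',T)
m=masks(im)['green'].copy(); m[:,:480]=0; m[230:]=0
v,u=np.nonzero(m); h=cv2.convexHull(np.stack([u,v],1).astype(np.float32))[:,0]
r=np.stack([(h[:,0]-cx)/f,(h[:,1]-cy)/f,np.ones(len(h))],1)@Cm[:3,:3].T; o=Cm[:3,3]
w=o+r*((.026-o[2])/r[:,2])[:,None]
print(cv2.minAreaRect((w[:,:2]*1000).astype(np.float32)))
D=np.load('pics/w5.npz');Q=cloud(d,cam('wrist',T))[(d>0)&(np.arange(400)[:,None]<240)]
r=bed(Q,C['green'])
p=gt('pics/w5.npz'); p=(p[0],p[1],6.5)
t,R=tcp(p,(0,0,.02315),-11,0,.002);print(t)
pick(p,-11,0,.002,.02315)
im,d=robot.grab_frame('side'); cv2.imwrite('pics/s6.png',im[:,:,::-1])
print(robot.read_t())
E
```

```text
((549.6698608398438, -299.81048583984375), (121.42727661132812, 64.9743423461914), 7.6218085289001465)
bed [0.5433 0.2036 8.0168] w 0.04495244210340186 z 0.0011319734574235056 slope 0.0064607995508748715
pics/w5.npz 0.548312075525957 -0.2991803512554043 5.582160850038622 0.0465481961783831 [-0.05907338  0.05907338]
[ 0.54471001 -0.29959075  0.00649908]
at [ 0.5453 -0.2997  0.0073] [ 0.5447 -0.2996  0.0065] F [ 0.3 -0.5 -0.1]
width mm 53.94645122616294 F [ 0.8 -1.3  4.5]
lift width 54.58674543977417 t 50.7667
50.8167
```

View pics/s6.png

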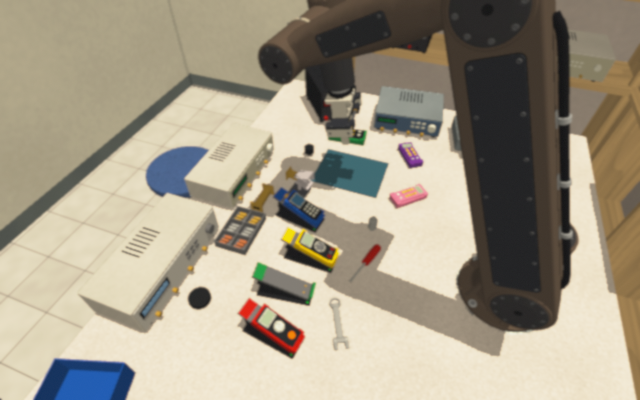

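The green tester is held at (345,135) and clear of the mat. The other three are in matching cradles. Placing it now.

```bash
python3 - <<'E'
from gt import *
place((.5433,.2041,8.0),11,.02315)
im,Q=look('w',[.53,.12,.33],'w7')
im,d=robot.grab_frame('side'); cv2.imwrite('pics/s7.png',im[:,:,::-1])
for n,(x,y,yw) in dict(blue=(.6071,-.0474,-7.96),yellow=(.5186,.0808,0.),green=(.5433,.2041,8.0),red=(.523,.3304,-7.87)).items():
    r=fit(Q,x,y,np.radians(yw),t22,.047,(.02,.034),(-.05,.05),.054)
    R,o=frame(x,y,np.radians(yw));q=(Q-o)@R
    k=(abs(q[:,1])<.015)&(q[:,2]>.02)&(q[:,2]<.036)&(abs(q[:,0])<.1); kb=(abs(q[:,0]-.08)<.01)&(abs(q[:,2])<.006)&(abs(q[:,1])<.035)
    o2=(np.array([r[0],r[1],.047])-o)@R
    print(n,'dyaw',np.degrees(r[2])-yw,'lat',o2[1],'x',np.percentile(q[k,0],[.5,99.5]),'tag lat',np.percentile(q[kb,1],[2,98]),'faceZ',np.median(r[3][:,2]))
print(robot.read_t())
E
```

```text
0.004 [-2.  -0.4 -0.5]
placed t 56.2
blue dyaw -0.0003628518171829853 lat 0.0015149087484590254 x [-0.05808297  0.06759187] tag lat [-0.02327781  0.02215629] faceZ 0.029390816712875828
yellow dyaw 0.051060919119793366 lat 0.0008289304900666178 x [-0.05869636  0.05991106] tag lat [-0.02260136  0.02156692] faceZ 0.02934095513417957
green dyaw -0.17676049441017394 lat 0.00019410971881673425 x [-0.05818593  0.05970193] tag lat [-0.02263052  0.02249392] faceZ 0.02910222435706422
red dyaw -0.7581651539320395 lat -0.001969202229926328 x [-0.05897235  0.05986987] tag lat [-0.02322732  0.02184853] faceZ 0.02916430927783719
57.1667
```

View pics/w7.png

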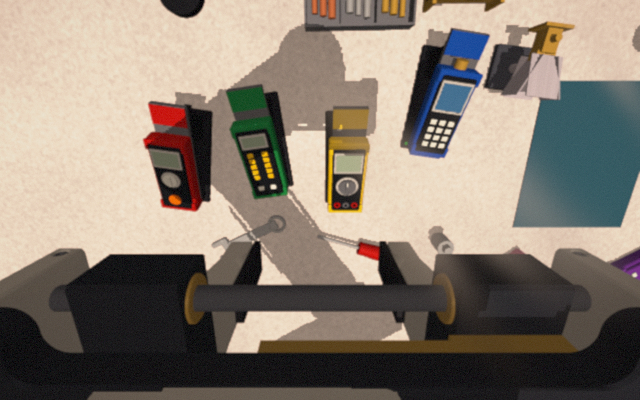

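View pics/s7.png

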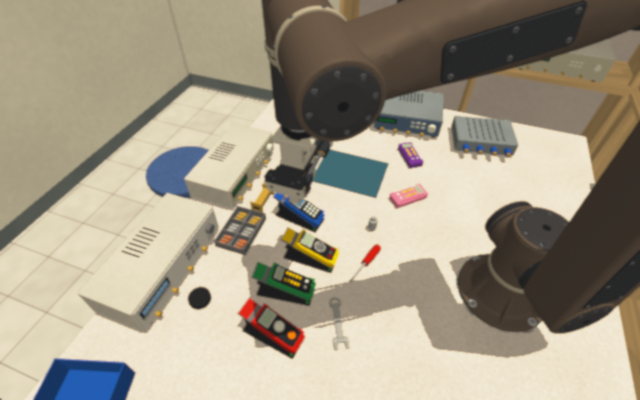

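All four testers are in matching cradles and seated against their ledges. Their ends run from about −58 to +60 mm along the bed, and the blue one's upper end reads +68 mm because of its connector. The horn and tray don't appear to have moved. I'm handing the job in.

```bash
python3 - <<'E'
from rig import robot
print(robot.read_t(), robot.read_force()); robot.job_done()
E
```

```text
57.1667 [ 0.40906905 -0.08218807 -0.33558818]
the job is handed in; nothing more can be done
```

All four testers are in the cradles of their own colours, and I handed the job in at about 57 s of the 106 s. I parked the yellow one in the empty green cradle, then moved red, blue and yellow home, and finally brought the green one over from the mat.

**Final wrist and side views:**
- **Seating:** all four lie face up with the display end at the top. Each bottom end is against the ledge, and each face is at seated height.
- **Straightness:** yaw is within 0.2° of the cradle for blue, yellow and green. Red reads 0.8° off, but the same fit gave a similar offset for the yellow tester in that cradle at the start.
- **Centring:** within about 2 mm. Blue reads +1.5 mm, yellow +0.8, green +0.2 and red −2.0. The larger readings are probably from the oblique camera angle.
- **Horn, tray and look-alikes:** they look unmoved in the pictures, but I did not measure their positions again.

**Green tester's set-down:** a noisy force reading stopped the lowering early. It was let go about 4 mm above its planned seat height and settled the rest of the way by itself. The last checks show it seated straight and centred.

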